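Unlock the cartridge dock and move the cartridge to the rack

TASK

The cartridge is locked in its dock: hold the safety catch down and slide it all the way to the dock's front until it springs up open, then gently press the black release button it uncovered right to the bottom, so that the bolt draws back. Lift the cartridge out, keep it upright, stand it on the open worktop between dock and rack, let go, and take it again by the other pair of sides, because the rack's walls leave no room for fingers where the dock's walls did. Set it down gently, upright and fully home in the empty bay of the rack, leave the catch open and the button down, and do not disturb the jars and the bottle.

Things in the scene. Friction and masses are not known exactly. Their poses are not given: they have to be found in the camera images.
- dock: Fixed grey dock, base 124 x 200 x 10 mm; origin under it on the worktop (plate from x -75 to 49, y -94 to 106 mm), x to its back, y to the button side. On it: the well at y = -50 mm between two walls (34 mm long in x, 6 mm thick, 54 mm apart in y, tops at z = 99 mm); a bolt tower (y -17 to 8 mm, top z = 102 mm); the button housing (x -70 to 34, y 10 to 102 mm, top z = 50 mm).
- well (a point): Centre of the well's floor, 10 mm above the worktop, axes as the dock. The cartridge stands here at the start, 2 mm free on each side, its x and y along the dock's. 12 mm high, 4 mm thick lips stand 20 mm in front of and behind this point; lift it over them. Only its front and back faces (-x, +x) can be gripped here.
- cartridge: Loose white block with grey bands, 36 mm (own x) x 50 mm (own y) x 80 mm tall, about 0.2 kg; origin at the centre of its underside. In the dock, a steel bolt over its top edge keeps it from being lifted until the button is down.
- catch_tab (a point): Centre of the top end of the catch's grip tab, axes as the dock. The tab is an upright ribbed plate 10 mm thick in x, 26 mm wide in y, 27 mm tall, on a steel hood (40 x 44 mm) over the button; its top is 97 mm above the worktop; grip it across x from above. The point moves with the catch.
- catch (a joint): Travel of the catch (hood and tab) along the dock's -x, to its front: 0 shut over the button, 0.042 m fully open; friction about 1.5 N. A hidden tooth blocks it (within 2 mm of shut) unless the hood is pressed down more than 3 mm and held down for the whole way; fully open, it springs up and stays.
- catch_press (a joint): How far the hood is pressed down: 0 up, 0.0045 m fully down; spring, 4.5 N at the start to 8.5 N fully down.
- button (a joint): How far the release button is pressed: 0 up, 0.008 m at the bottom; it resists with about 4 N, then stops hard, and stays where it is left. It draws the bolt back 1.5 mm per mm; the bolt clears the cartridge when the button passes 0.007 m.
- button_top (a point): Centre of the top face of the round black button, 24 mm across, on the housing under the hood, at dock x = 0, y = 70 mm; 60 mm above the worktop when up. With the catch fully open the hood's rear edge is 22 mm in front of (-x of) this point. Pressing it with over 60 N damages it.
- rack: Fixed grey rack, base 90 x 130 x 8 mm; origin under its centre. Two bays side by side in y, each between upright walls (6 mm thick, 34 mm long in x, top z = 94 mm, inner faces 42 mm apart in y), with 10 mm high lips 28 mm in front of and behind the centre. The bay at y = -24 mm holds a fixed spare cartridge, the one at y = +24 mm is empty.
- bay (a point): Centre of the empty bay's floor, 8 mm above the worktop, axes as the rack. The cartridge goes in with its 50 mm side along x and its 36 mm side along y, either way round; 3 mm free on each side. Only its 36 mm wide end faces, toward -x and +x, can be held here.
- jar_ferrules: White jar with red lid, 46 mm across, 64 mm tall, a bystander behind the work.
- jar_frits: Small brown jar with black lid, 40 mm across, 56 mm tall, a bystander.
- bottle_amber: Bottle with blue cap, 56 mm across, 104 mm tall, a bystander.
Mind the look-alikes: they are no part of the job. Leave any purple look-alike of the cartridge alone.

How it is judged:
On the way, in this order (a step that is already met when the one before it is completed fails the run):
1. the catch is slid fully open and has sprung up, the button still unpressed (value of joint catch above 0.038 m and value of joint catch_press below 0.0025 m and value of joint button below 0.002 m), for 0.1 s.
2. the button is pressed to the bottom with the catch open (value of joint button above 0.007 m and value of joint catch above 0.036 m), for 0.1 s.
3. the cartridge stands upright on the worktop, let go, away from dock and rack (height (world z) of cartridge below 0.005 m and angle between cartridge's own z axis and vertical below 0.1 rad and contact force between the fingers and cartridge below 0.3 N and linear speed of cartridge below 0.02 m/s), for 0.1 s.
At the end, for the whole second after the job is handed in: The cartridge stands at rest and released on the floor of the empty bay (within 6 mm of its centre, 4 mm of its floor, upright within 0.08 rad, its wide side along the bay within 0.2 rad); the catch is open by more than 36 mm and the button down by more than 6.5 mm (x of cartridge in the frame of bay between -0.006 and 0.006 m and y of cartridge in the frame of bay between -0.006 and 0.006 m and z of cartridge in the frame of bay between -0.003 and 0.004 m and angle between cartridge's own z axis and vertical below 0.08 rad and angle between the y axis of cartridge and the x axis of rack, either way round below 0.2 rad and linear speed of cartridge below 0.02 m/s and contact force between the fingers and cartridge below 0.3 N and value of joint catch above 0.036 m and value of joint button above 0.0065 m); the robot touches nothing.
It fails at once if the button was pressed with more than 60 N (contact force between the fingers and button above 60 N).
It fails at once if the cartridge was dropped (falling free at more than 0.4 m/s) (linear speed of cartridge above 0.4 m/s and contact force between the fingers and cartridge below 0.1 N).
It fails at once if the cartridge was toppled (angle between cartridge's own z axis and vertical above 0.6 rad).
It fails at once if a jar or the bottle was moved more than 2 cm (distance of any of jar_ferrules, jar_frits, bottle_amber from where it was at the start of the episode above 0.02 m).
It also fails if it takes over 72 s, if anything falls off the work surface, if the arm or the gripper's body presses on something with over 40 N, if the wrist force passes 120 N, or if a joint passes its speed limit or range.

ROBOT

A 6-joint arm with a two-finger parallel gripper is mounted at the origin on a cart in front of the work surface, level with it; the furniture and walls round the work are solid. World frame = base frame: x ahead of the robot, y to its left, z up, the work surface at z = 0. Lengths are in m, angles in rad, forces in N, time in s.
With the tool pointing down it reaches from about 0.3 to 0.875 m from the base axis. Payload 6.4 kg.
Tool frame: the origin (TCP) lies midway between the tips of the shut fingers; the grasp point (between the pads) lies 19 mm behind it; z points along the fingers, y is the line along which they close (so a half turn about z gives the same grasp; the last joint's range is limited). The gripper opens to 85 mm and grips with 20 to 120 N. Pads are 22 mm wide; open, the fingers measure 114 mm over their backs; the gripper's body (76 mm by 85 mm) begins 54 mm behind the grasp point. The pads swing forward as they close: fully open they stand 13 mm farther back than shut.
Start: joints at [-1.445, 0.181, 1.607, -0, 1.354, -0.206], TCP at [0.187, -0.544, 0.231] pointing down, gripper open.
Joint ranges: [-2.99, 2.99], [-0.89, 2.07], [0.3, 2.58], [-1.14, 4.28], [0, 2.63], [-3.12, 3.12]. Speed limits (rad/s): [2.57, 2.57, 3.01, 3.14, 3.14, 3.14].

INTERFACE

Orientations are given as a unit quaternion [w, x, y, z].
In Python, from bench import ctrl gives the robot as it stands.
- The arm moves only by the tool drive_tool, never from a script. Its argument "plan" is a list that holds one entry, the list of rows, each a list of 4 numbers: the shift along the tool's x, y, z scaled (see below), then the turn about the tool's z scaled (see below). In form: [[[x, y, z, roll], ...]]. A call has 1 to 12 rows; each row is the pose to reach, as a shift and turn from the pose commanded when the call began, along the tool's axes at that moment, turning the shorter way round; what a row does not reach only later rows make up. The controller multiplies each number of a shift by 400 mm and each number of a turn by 180 degrees. A row lasts 1/12 s, in which the tool goes at most 41.7 mm and 7.16 degrees, less where a joint would pass 70% of its speed; a pose out of reach is approached as far as the arm can. A call with a number of a shift or a turn outside -1 to 1 is refused whole. A call with a gripper value outside its range is refused whole. "jaw" is the closure, from 0 (fully open) to 1 (shut), set as the call begins (left out, the last holds). The fingers move at their own pace and stop on an object; the grip force is fixed at half the most. Time passes only in rows, so rows that repeat a pose let the fingers close. It gives the time, the measured TCP pose, the force, the opening and the grip force at its end, in the units of the state.
- ctrl.get_obs(): the state, without advancing time (a new reading comes with each control period).
- ctrl.camera(name): name is "scene" or "side" or "wrist"; returns (picture, depth): 480x640x3 uint8, red, green, blue; 480x640 float32, m along the optical axis (not along the pixel's ray), 0 where there is no reading.
- ctrl.camera_info(name): a dict with "camera_matrix" (3x3 intrinsics, pixels), "R" (3x3) and "t" (3): a world point X has camera coordinates R X + t; the wrist camera has in their place "T_tool_cam" (4x4, takes a point from camera to tool coordinates, whose origin is the TCP and whose axes are the flange's). Camera axes: x right, y down, z forward; pixel columns grow to the right and rows downward; lengths in m; the calibration is good to about 2 mm. A picture is of the moment at which its call begins: read the wrist's pose just before it. camera_info takes no time and is no camera call.
- ctrl.hand_in(): hands the job in; it is judged then, once.
The state is a dict: "time_s": time; "q": joint angles; "dq": joint speeds; "joint_efforts": joint torques, N m; "eef_pos": TCP position; "eef_rot": TCP orientation; "wrist_force": force on the tool from outside, world axes, zero at the start; "torque": the same for the moment, N m; "opening": opening from 0.0 (shut) to 1.0 (fully open); "grasp_force": force on a finger pad.
Only numpy, scipy, OpenCV 4.12 (cv2) and the standard library are available. Lean on these libraries where they do the work, as an engineer would, in place of code of your own. Each camera call takes 0.05 s, during which the arm holds its last target. There are 200 camera calls.

## Working session

There is one attempt and no reset: what is moved stays moved. The work goes in short steps, Python scripts to look and compute and a tool call to move; the robot and the scene stay as the last step left them, time stands still between calls to the robot, and variables do not carry over. Pictures are saved under pics/ and viewed, at most 10 in all, crops included, and the job is handed in when it is done.

Besides the shell and the picture viewer there is one more tool, called after "Call:" as name([rows], argument=value, ...), one row to a line, values as JSON. drive_tool: Moves the arm, as the interface text tells. Its arguments: {"type":"object","properties":{"plan":{"type":"array"},"jaw":{"type":"number"}},"required":["plan"]}

```bash
mkdir -p pics; ls
cat > h.py <<'E'
from bench import ctrl
import numpy as np, cv2
from scipy.spatial.transform import Rotation as Ro
def Rq(q): return Ro.from_quat([q[1],q[2],q[3],q[0]]).as_matrix()
def cam(n):
    o=ctrl.get_obs(); im,d=ctrl.camera(n); i=ctrl.camera_info(n); K=np.array(i["camera_matrix"])
    if n=="wrist":
        T=np.array(i["T_tool_cam"]); R=Rq(o["eef_rot"]); Rc=R@T[:3,:3]; c=R@T[:3,3]+np.array(o["eef_pos"])
    else:
        Rw=np.array(i["R"]); Rc=Rw.T; c=-Rc@np.array(i["t"])
    return im,d,K,Rc,c
def cloud(d,K,Rc,c):
    v,u=np.mgrid[:480,:640]; p=np.stack([(u-K[0,2])/K[0,0],(v-K[1,2])/K[1,1],np.ones_like(d)],-1)*d[...,None]
    return p@Rc.T+c
def save(n,im): cv2.imwrite("pics/"+n,im[...,::-1])
def ray(uv,z,K,Rc,c):
    uv=np.atleast_2d(uv).astype(float); r=np.c_[(uv[:,0]-K[0,2])/K[0,0],(uv[:,1]-K[1,2])/K[1,1],np.ones(len(uv))]@Rc.T
    return c+r*((z-c[2])/r[:,2])[:,None]
def st():
    o=ctrl.get_obs(); print({k:np.round(o[k],4).tolist() for k in("time_s","q","eef_pos","eef_rot","wrist_force","opening","grasp_force")}); return o
E
python3 - <<'E'
from h import *
o=st(); print(Rq(o["eef_rot"]).round(3))
ims=[]
for n in("scene","side","wrist"):
    r=cam(n); np.savez(f"{n}.npz",im=r[0],d=r[1],K=r[2],R=r[3],c=r[4]); save(n+"0.png",r[0]); print(n,r[4].round(3),r[3].round(2).tolist())
E
```

```text
pics
{'time_s': 0.0, 'q': [-1.4453, 0.1815, 1.608, -0.0, 1.3538, -0.2063], 'eef_pos': [0.1872, -0.5431, 0.2304], 'eef_rot': [-0.0009, 0.9863, 0.1651, 0.0], 'wrist_force': [0.0448, -0.4172, 0.0211], 'opening': 0.9992, 'grasp_force': 0.0}
[[ 0.945  0.326 -0.   ]
 [ 0.326 -0.945  0.002]
 [ 0.    -0.002 -1.   ]]
scene [0.007 0.998 0.616] [[-0.88, -0.2, 0.43], [-0.47, 0.38, -0.79], [-0.01, -0.9, -0.43]]
side [0.021 0.815 0.821] [[-0.84, -0.34, 0.42], [-0.54, 0.52, -0.66], [0.0, -0.78, -0.62]]
wrist [ 0.263 -0.517  0.372] [[0.33, -0.9, -0.3], [-0.95, -0.31, -0.1], [-0.0, 0.31, -0.95]]
```

View pics/scene0.png

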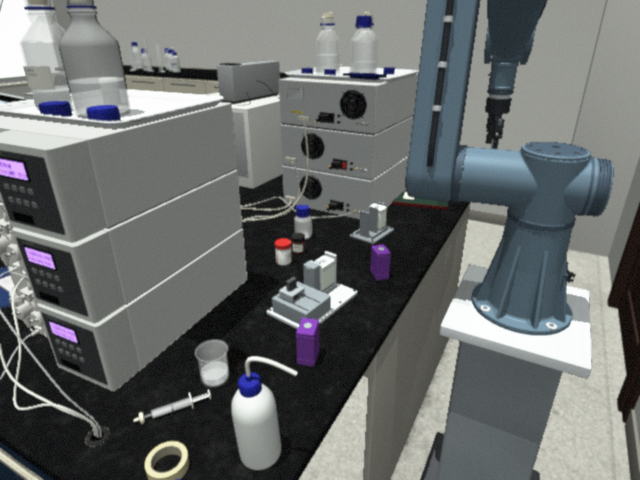

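View pics/side0.png

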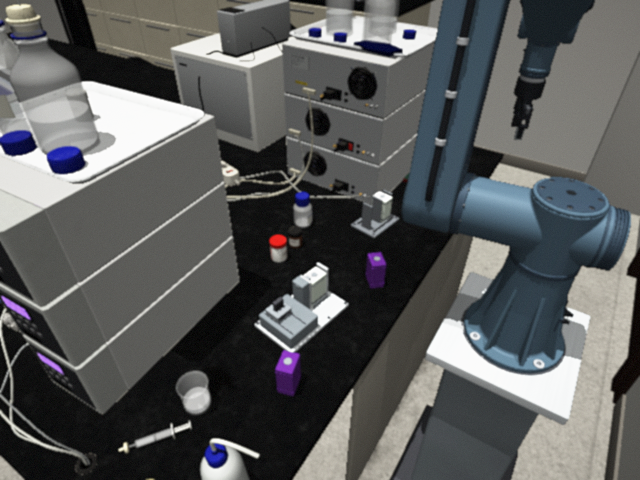

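Scene view: the dock with the cartridge is at about (312,290), with the white cartridge at (326,267) and the catch tab at (290,285). The rack is at (374,222), with its white spare at (378,217). Purple look-alikes stand at (380,262) and (307,342). The jars are at (283,250) and (298,243), the bottle at (303,222).
Possible confusions for the cartridge: the white block in the dock (326,267), the rack's spare (378,217), and the purple blocks. I choose the white one in the dock and will check it with the wrist camera.

Run:
```python
from h import *
for n,pts in(("scene",dict(cart=(326,262),tab=(292,283),spare=(377,212),purA=(380,250),purB=(308,325),jar=(283,243),frit=(298,238),bot=(303,209),plate1=(348,296),dockfront=(278,313),rackp=(370,239))),("side",dict(cart=(316,272),tab=(280,303),spare=(377,200),purA=(376,257),purB=(289,357),jar=(278,241),frit=(295,234),bot=(302,198),plate=(340,303),rackp=(372,232)))):
    z=np.load(n+".npz"); P=cloud(z["d"],z["K"],z["R"],z["c"])
    for k,(u,v) in pts.items(): print(n,k,P[v,u].round(3))
    zz=P[...,2]; m=(zz>.003)&(zz<.02)&(P[...,0]>.2)&(P[...,0]<.9)&(abs(P[...,1])<.6)&(z["im"].min(-1)>90)
    k,l,s,ce=cv2.connectedComponentsWithStats(m.astype(np.uint8))
    for i in range(1,k):
        if s[i,4]>60: q=P[l==i]; print(n,s[i],q.min(0).round(3),q.max(0).round(3))
z=np.load("wrist.npz");i=ctrl.camera_info("wrist");print(np.array(i["T_tool_cam"]).round(3).tolist(),z["K"])
```

```text
scene cart [0.439 0.17  0.091]
scene tab [0.464 0.288 0.089]
scene spare [ 0.456 -0.212  0.078]
scene purA [0.352 0.03  0.08 ]
scene purB [0.362 0.394 0.08 ]
scene jar [0.617 0.088 0.065]
scene frit [0.607 0.023 0.054]
scene bot [ 0.643 -0.07   0.104]
scene plate1 [0.378 0.168 0.01 ]
scene dockfront [0.49  0.312 0.014]
scene rackp [ 0.453 -0.154  0.008]
scene [244 209  48  12 111] [ 0.789 -0.237  0.003] [ 0.9   -0.098  0.02 ]
scene [329 211  31   8  92] [ 0.547 -0.294  0.005] [ 0.666 -0.268  0.02 ]
scene [350 227  44  16 304] [ 0.415 -0.267  0.003] [ 0.523 -0.14   0.02 ]
scene [276 257  15   8  76] [0.601 0.076 0.003] [0.637 0.103 0.02 ]
scene [135 277 112  95 464] [0.627 0.219 0.008] [0.651 0.599 0.02 ]
scene [318 283  39  40 555] [0.369 0.121 0.003] [0.433 0.292 0.02 ]
scene [267 307  33  22 212] [0.425 0.296 0.003] [0.521 0.33  0.02 ]
scene [201 371  28  16 143] [0.464 0.52  0.006] [0.502 0.56  0.02 ]
scene [192 390  19  12  79] [0.46  0.574 0.004] [0.486 0.6   0.019]
side cart [0.448 0.157 0.091]
side tab [0.463 0.282 0.086]
side spare [ 0.468 -0.209  0.087]
side purA [0.358 0.014 0.076]
side purB [0.364 0.385 0.079]
side jar [0.618 0.084 0.062]
side frit [0.603 0.026 0.055]
side bot [ 0.647 -0.075  0.104]
side plate [0.384 0.146 0.01 ]
side rackp [ 0.45  -0.154  0.01 ]
side [245 190  42   8 113] [ 0.796 -0.202  0.003] [ 0.899 -0.1    0.019]
side [352 216  47  21 366] [ 0.415 -0.27   0.003] [ 0.521 -0.141  0.02 ]
side [ 255  291   93   61 1022] [0.369 0.126 0.003] [0.52  0.331 0.02 ]
side [161 321  34  35  82] [0.631 0.388 0.007] [0.641 0.496 0.02 ]
side [184 400  26  14  81] [0.463 0.52  0.007] [0.498 0.557 0.02 ]
side [171 422  21  10  86] [0.459 0.571 0.003] [0.494 0.6   0.018]
[[0.001, -0.949, -0.315, 0.08], [1.0, 0.001, -0.0, -0.0], [0.0, -0.315, 0.949, -0.142], [0.0, 0.0, 0.0, 1.0]] [[376.23831255   0.         314.77449414]
 [  0.         376.23831255 237.07231646]
 [  0.           0.           1.        ]]
```

Call:
drive_tool([
  [[0.05, -0.05, -0.08, -0.03], [0.13, -0.12, -0.17, -0.06], [0.21, -0.2, -0.17, -0.1], [0.29, -0.28, -0.17, -0.13], [0.37, -0.36, -0.17, -0.17], [0.45, -0.44, -0.17, -0.2], [0.53, -0.52, -0.17, -0.24], [0.61, -0.59, -0.17, -0.27], [0.68, -0.66, -0.17, -0.3], [0.75, -0.73, -0.17, -0.34], [0.81, -0.79, -0.17, -0.34], [0.85, -0.83, -0.17, -0.34]],
])

```text
time_s: 1.15
eef_pos: [0.4009, -0.1169, 0.2994]
eef_rot: [0.0, 0.765, 0.644, 0.0]
wrist_force: [1.8, 0.1, 0.8]
opening: 1.004
grasp_force: 0.0
```

Run:
```python
from h import *
o=st(); print(Rq(o["eef_rot"]).round(3))
r=cam("wrist"); np.savez("wr1.npz",im=r[0],d=r[1],K=r[2],R=r[3],c=r[4]); save("wr1.png",r[0])
```

```text
{'time_s': 1.15, 'q': [-0.5698, -0.2469, 1.8852, 0.0, 1.5026, -0.3993], 'eef_pos': [0.4009, -0.1169, 0.2994], 'eef_rot': [0.0003, 0.7647, 0.6443, 0.0001], 'wrist_force': [1.7528, 0.1268, 0.8125], 'opening': 1.0036, 'grasp_force': 0.0}
[[ 0.17   0.986  0.001]
 [ 0.986 -0.17  -0.   ]
 [-0.     0.001 -1.   ]]
```

View pics/wr1.png

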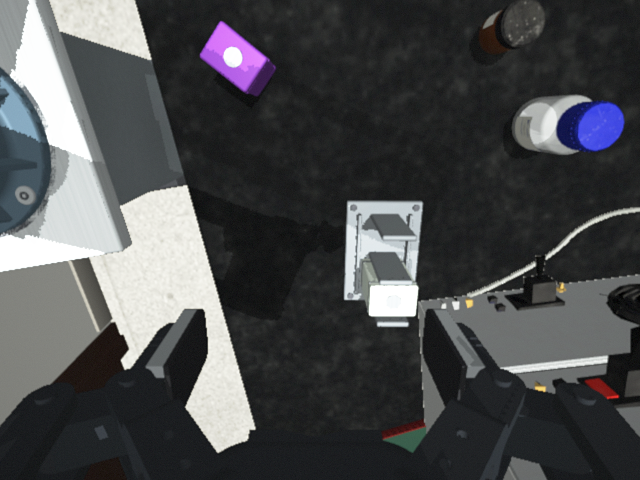

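The picture shows the rack at (385,250), the white spare at (393,300) toward -y, and the empty bay at (385,240) toward +y. Purple is at (237,57), bottle at (570,125). An instrument stack stands to the right, below.

Call:
drive_tool([
  [[0.05, -0.01, 0, 0], [0.15, -0.02, 0, 0], [0.25, -0.03, 0, 0], [0.35, -0.04, 0, 0], [0.45, -0.05, 0, 0], [0.55, -0.06, 0, 0], [0.65, -0.08, 0, 0], [0.75, -0.09, 0, 0], [0.84, -0.1, 0, 0], [0.92, -0.11, 0, 0], [0.98, -0.12, 0, 0], [0.98, -0.12, 0, 0]],
])

```text
time_s: 2.2
eef_pos: [0.4193, 0.2789, 0.2988]
eef_rot: [-0.001, 0.764, 0.646, 0.0]
wrist_force: [0.2, 0.1, -0.6]
opening: 1.002
grasp_force: 0.0
```

Run:
```python
from h import *
o=st()
r=cam("wrist"); np.savez("wr2.npz",im=r[0],d=r[1],K=r[2],R=r[3],c=r[4]); save("wr2.png",r[0])
for f,zs in(("wr1",(.0045,.0115)),("wr2",(.0065,.0135))):
    z=np.load(f+".npz"); P=cloud(z["d"],z["K"],z["R"],z["c"]); X=P[...,0];Z=P[...,2]
    m=(Z>zs[0])&(Z<zs[1])&(z["im"].min(-1)>100)&(X>.33)&(X<.6)&(z["d"]>0)
    k,l,s,_=cv2.connectedComponentsWithStats(cv2.morphologyEx(m.astype(np.uint8),cv2.MORPH_CLOSE,np.ones((5,5))))
    for i in range(1,k):
        if s[i,4]>300:
            q=P[(l==i)&m]; c,sz,a=cv2.minAreaRect(q[:,:2].astype(np.float32)*1000); print(f,s[i],np.round(c,1),np.round(sz,1),round(a,2),np.median(q[:,2]).round(4))
    for zl,zh in((.044,.056),(.074,.084),(.084,.094),(.094,.106)):
        mm=(Z>zl)&(Z<zh)&(X>.33)&(X<.6)&(z["d"]>0)
        k,l,s,_=cv2.connectedComponentsWithStats(mm.astype(np.uint8))
        for i in range(1,k):
            if s[i,4]>150:
                q=P[l==i]; c,sz,a=cv2.minAreaRect(q[:,:2].astype(np.float32)*1000); print(f,zl,s[i],np.round(c,1),np.round(sz,1),round(a,2),np.median(q[:,2]).round(4))
```

```text
{'time_s': 2.2, 'q': [0.3499, -0.033, 1.6983, 0.0016, 1.4768, 0.5166], 'eef_pos': [0.4193, 0.2789, 0.2988], 'eef_rot': [-0.0008, 0.7636, 0.6457, 0.0], 'wrist_force': [0.244, 0.0998, -0.6001], 'opening': 1.0024, 'grasp_force': 0.0}
wr1 [ 344  201   79   99 3852] [ 467.3 -212.5] [129.   90.1] 80.15 0.0071
wr1 0.044 [496  10  13  36 306] [596.7   6.8] [ 6.4 28.3] 0.01 0.0529
wr1 0.044 [449 303  61  15 356] [ 566.2 -285.2] [ 8.7 67.5] 88.32 0.0509
wr1 0.074 [ 206   22   62   71 2445] [350.9  20.2] [36.  50.2] 42.76 0.0791
wr1 0.074 [467 320  57  11 270] [ 571.  -288.7] [ 2.7 57.9] 87.58 0.0791
wr1 0.084 [381 233  36   8 253] [ 475.6 -165.3] [ 5.6 34. ] 80.99 0.0921
wr1 0.084 [ 368  277   50   40 1701] [ 463.5 -231.9] [45.1 49.9] 78.97 0.0872
wr1 0.084 [375 318  33   9 263] [ 458.5 -259.7] [ 6.4 33.4] 80.75 0.0917
wr1 0.084 [472 325  56  11 296] [ 572.1 -288.5] [ 3.1 55.3] 87.71 0.0891
wr1 0.094 [476 329  59  14 387] [ 572.2 -288.7] [ 2.8 55.6] 88.61 0.1003
wr2 [ 290  144  110  160 5290] [443.3 222.5] [199.8 123.9] 80.69 0.009
wr2 0.044 [ 293  150  101   86 6508] [446.6 273.3] [ 91.8 104.1] 80.36 0.049
wr2 0.044 [278 378  42  26 270] [358.8  34.3] [20.4 53.5] 67.42 0.0501
wr2 0.074 [ 200   50   60   71 2398] [360.2 394.3] [36.3 50.4] 16.29 0.079
wr2 0.074 [ 276  395   44   40 1021] [350.9  21.6] [36.9 50. ] 40.34 0.0789
wr2 0.084 [ 342  280   37   50 1427] [446.9 163.2] [53.  36.1] 80.16 0.089
wr2 0.094 [358 177  12  27 279] [465.5 284.3] [24.9  9.8] 79.94 0.0958
wr2 0.094 [ 345  252   36   40 1170] [453.  203.4] [42.2 34. ] 80.68 0.1003
wr2 0.094 [343 328  33   7 205] [441.8 136.7] [ 6.2 33.5] 81.8 0.0976
```

View pics/wr2.png

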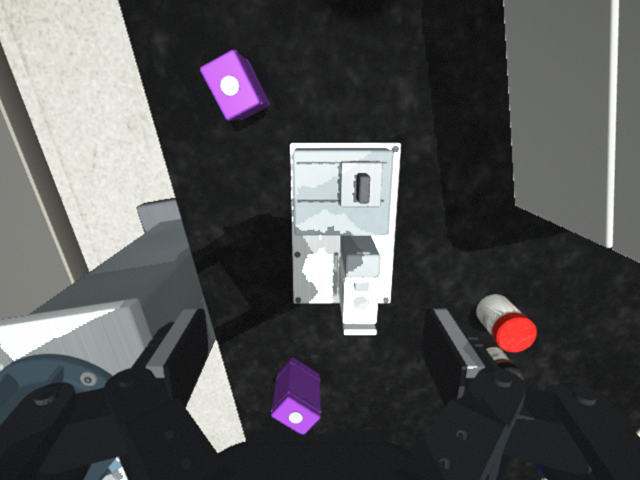

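The dock is at (290–400, 143–303), with the tab at (363,188), the white cartridge at (360,300) and the purple look-alikes at (235,85) and (297,395). The depth-fitted plate, tab and walls agree to about 1 mm, and the tool is already aligned with the dock's yaw of -9.6°. I'll descend over the tab.

Call:
drive_tool([
  [[0.01, 0.04, 0.05, 0], [0.03, 0.09, 0.13, 0], [0.032, 0.113, 0.22, 0], [0.032, 0.113, 0.31, 0], [0.032, 0.113, 0.39, 0], [0.032, 0.113, 0.45, 0], [0.032, 0.113, 0.48, 0], [0.032, 0.113, 0.48, 0]],
], jaw=0.4)

```text
time_s: 2.92
eef_pos: [0.4647, 0.2785, 0.1043]
eef_rot: [-0.001, 0.765, 0.644, -0.003]
wrist_force: [0.4, -0.9, -0.6]
opening: 0.599
grasp_force: 0.0
```

Run:
```python
from h import *
o=st(); r=cam("wrist"); save("wr3.png",r[0])
P=cloud(*r[1:]); Z=P[...,2]; X=P[...,0]
for zl,zh,n in((.088,.1,"tab"),(.064,.073,"hood")):
    mm=((Z>zl)&(Z<zh)&(X>.4)&(X<.52)&(P[...,1]>.25)&(P[...,1]<.33)&(r[1]>0)).astype(np.uint8)
    k,l,s,_=cv2.connectedComponentsWithStats(mm)
    for i in range(1,k):
        if s[i,4]>150:
            q=P[l==i]; c,sz,a=cv2.minAreaRect(q[:,:2].astype(np.float32)*1000); print(n,s[i],np.round(c,1),np.round(sz,1),round(a,2),np.median(q[:,2]).round(4))
```

```text
{'time_s': 2.9167, 'q': [0.3209, 0.263, 1.7876, -0.0003, 1.0972, 0.4931], 'eef_pos': [0.4647, 0.2785, 0.1043], 'eef_rot': [-0.001, 0.7652, 0.6438, -0.0029], 'wrist_force': [0.3696, -0.9047, -0.5571], 'opening': 0.5991, 'grasp_force': 0.0}
tab [ 304  258   25   59 1369] [465.7 284.6] [26.  10.9] 80.85 0.0956
hood [ 276  224   81   83 5005] [465.7 284.4] [44.3 40.1] 80.44 0.0699
```

View pics/wr3.png

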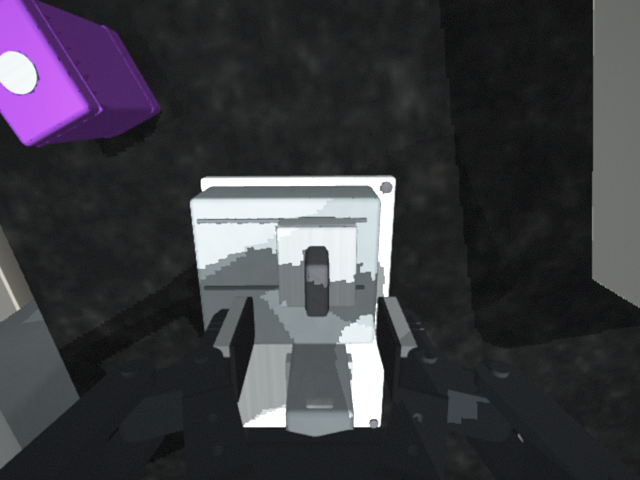

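The tab (dark, at 316,280) sits on the hood between the open fingers, at world (465.7, 284.5). The TCP is about 6 mm short in y.

Call:
drive_tool([
  [[0.005, 0, 0.02, 0], [0.01, 0, 0.05, 0], [0.01, 0, 0.06, 0], [0.01, 0, 0.06, 0], [0.01, 0, 0.06, 0]],
])

```text
time_s: 3.38
eef_pos: [0.4673, 0.2844, 0.0833]
eef_rot: [-0.0, 0.765, 0.644, -0.0]
wrist_force: [1.2, -0.1, 0.9]
opening: 0.606
grasp_force: 0.0
```

Call:
drive_tool([
  [[0, -0.004, 0.008, 0], [0, -0.004, 0.016, 0], [0, -0.004, 0.016, 0], [0, -0.004, 0.016, 0]],
])

```text
time_s: 3.72
eef_pos: [0.4656, 0.2846, 0.0768]
eef_rot: [-0.0, 0.765, 0.644, -0.0]
wrist_force: [-0.1, -1.2, 0.1]
opening: 0.602
grasp_force: 0.0
```

Call:
drive_tool([
  [[0, 0, 0, 0], [0, 0, 0, 0], [0, 0, 0, 0], [0, 0, 0, 0], [0, 0, 0, 0], [0, 0, 0, 0], [0, 0, 0, 0], [0, 0, 0, 0]],
], jaw=1)

```text
time_s: 4.38
eef_pos: [0.466, 0.2846, 0.0772]
eef_rot: [0.0, 0.765, 0.644, 0.0]
wrist_force: [-1.3, -0.6, 4.3]
opening: 0.098
grasp_force: 61.4
```

Call:
drive_tool([
  [[0, 0, 0.004, 0], [0, 0, 0.008, 0], [0, 0, 0.012, 0], [0, 0, 0.012, 0], [0, 0, 0.012, 0]],
])

```text
time_s: 4.8
eef_pos: [0.4665, 0.2846, 0.0728]
eef_rot: [0.0, 0.765, 0.644, 0.0]
wrist_force: [-1.6, -1.6, 8.0]
opening: 0.102
grasp_force: 62.3
```

Call:
drive_tool([
  [[0, 0, 0.002, 0], [0, -0.012, 0.002, 0], [0, -0.027, 0.002, 0], [0, -0.042, 0.002, 0], [0, -0.057, 0.002, 0], [0, -0.072, 0.002, 0], [0, -0.087, 0.002, 0], [0, -0.099, 0.002, 0], [0, -0.106, 0.002, 0], [0, -0.108, 0.002, 0], [0, -0.108, 0.002, 0]],
])

```text
time_s: 5.72
eef_pos: [0.4259, 0.2915, 0.0728]
eef_rot: [0.002, 0.765, 0.644, 0.002]
wrist_force: [4.5, -6.1, 8.1]
opening: 0.1
grasp_force: 62.1
```

Call:
drive_tool([
  [[0, -0.003, 0, 0], [0, -0.005, 0, 0], [0, -0.005, 0, 0]],
])

```text
time_s: 5.97
eef_pos: [0.4257, 0.2915, 0.0734]
eef_rot: [0.003, 0.765, 0.644, 0.003]
wrist_force: [8.4, -8.2, 7.7]
opening: 0.101
grasp_force: 62.0
```

Call:
drive_tool([
  [[0, 0, -0.006, 0], [0, 0, -0.012, 0], [0, 0, -0.016, 0], [0, 0, -0.016, 0]],
])

```text
time_s: 6.3
eef_pos: [0.4254, 0.2914, 0.0774]
eef_rot: [0.003, 0.765, 0.644, 0.003]
wrist_force: [16.7, -3.4, -14.4]
opening: 0.101
grasp_force: 60.2
```

Call:
drive_tool([
  [[0, 0, 0, 0], [0, 0, 0, 0], [0, 0, 0, 0], [0, 0, 0, 0]],
], jaw=0.4)

```text
time_s: 6.63
eef_pos: [0.4208, 0.2923, 0.0774]
eef_rot: [-0.0, 0.765, 0.644, -0.0]
wrist_force: [-0.1, -0.4, -0.0]
opening: 0.597
grasp_force: 0.0
```

Call:
drive_tool([
  [[0, 0.0, -0.04, 0], [0, 0, -0.12, 0], [0, 0.02, -0.2, 0], [0, 0.08, -0.23, 0], [0, 0.11, -0.23, 0], [0, 0.11, -0.23, 0], [0, 0.11, -0.23, 0]],
])

```text
time_s: 7.22
eef_pos: [0.4638, 0.2844, 0.168]
eef_rot: [-0.001, 0.765, 0.644, -0.001]
wrist_force: [-1.1, -0.1, -0.9]
opening: 0.602
grasp_force: 0.0
```

Run:
```python
from h import *
o=st(); r=cam("wrist"); save("wr4.png",r[0])
P=cloud(*r[1:]); Z=P[...,2]; X=P[...,0]
og=np.array([.4551,.2144]); a=np.radians(-9.6); ex=np.array([np.cos(a),np.sin(a)]); ey=np.array([-ex[1],ex[0]])
D=np.stack([(P[...,:2]-og)@ex,(P[...,:2]-og)@ey],-1)*1000
for zl,zh,n in((.088,.1,"tab"),(.064,.0755,"hood"),(.055,.0635,"button")):
    mm=((Z>zl)&(Z<zh)&(abs(D[...,0])<80)&(D[...,1]>40)&(D[...,1]<100)&(r[1]>0)).astype(np.uint8)
    k,l,s,_=cv2.connectedComponentsWithStats(mm)
    for i in range(1,k):
        if s[i,4]>100:
            q=D[l==i]; print(n,s[i],q.min(0).round(1),q.max(0).round(1),np.median(P[l==i],0).round(4))
```

```text
{'time_s': 7.2167, 'q': [0.3316, 0.1801, 1.7426, 0.0003, 1.2218, 0.5032], 'eef_pos': [0.4638, 0.2844, 0.168], 'eef_rot': [-0.0006, 0.7651, 0.6439, -0.0013], 'wrist_force': [-1.0518, -0.1191, -0.9178], 'opening': 0.602, 'grasp_force': 0.0}
tab [243 229  21  43 758] [-47.9  57.9] [-36.4  83.7] [0.4263 0.2925 0.0956]
hood [ 227  206   63   64 2837] [-62.3  48.2] [-22.2  92.7] [0.4305 0.2961 0.0699]
hood [289 210  50   6 276] [-21.3  85.8] [11.7 89.8] [0.4649 0.3018 0.065 ]
button [230 203  59   4 172] [-61.4  90.3] [-22.3  92.8] [0.4296 0.3124 0.0592]
button [304 217  34  33 848] [-11.7  58.8] [11.6 82.3] [0.4667 0.2849 0.0588]
```

View pics/wr4.png

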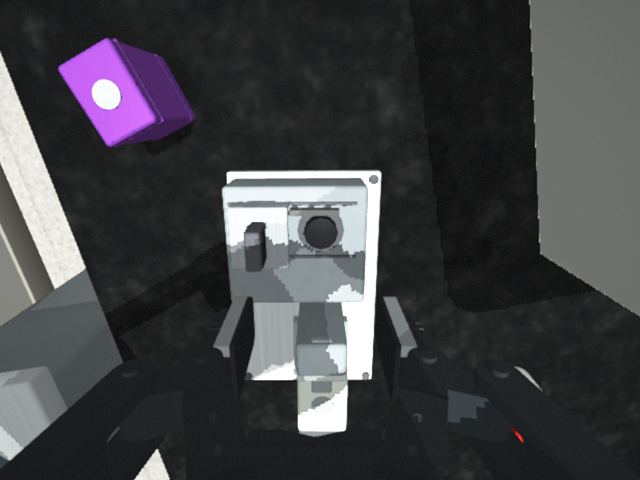

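The catch is open: the tab (255,247) is at dock x -42 and the hood is up at z 70. The black button (320,232) is uncovered at world (466.7, 284.9). Next I shut the fingers and press it.

Call:
drive_tool([
  [[0, 0.01, 0.02, 0], [0, 0.01, 0.06, 0], [0, 0.01, 0.11, 0], [0, 0.01, 0.16, 0], [0, 0.01, 0.2, 0], [0, 0.01, 0.23, 0], [0, 0.01, 0.245, 0], [0, 0.01, 0.245, 0], [0, 0.01, 0.245, 0]],
], jaw=1)

```text
time_s: 8.02
eef_pos: [0.4684, 0.2842, 0.0715]
eef_rot: [-0.0, 0.765, 0.644, -0.0]
wrist_force: [1.0, 0.1, 0.2]
opening: -0.002
grasp_force: 0.0
```

Call:
drive_tool([
  [[0, 0, 0.012, 0], [0, 0, 0.024, 0], [0, 0, 0.03, 0], [0, 0, 0.034, 0], [0, 0, 0.038, 0], [0, 0, 0.042, 0], [0, 0, 0.045, 0], [0, 0, 0.045, 0]],
])

```text
time_s: 8.68
eef_pos: [0.4688, 0.2842, 0.0537]
eef_rot: [0.0, 0.765, 0.644, 0.0]
wrist_force: [1.6, -0.2, 1.8]
opening: -0.0
grasp_force: 0.8
```

Call:
drive_tool([
  [[0, 0, 0.002, 0], [0, 0, 0.004, 0], [0, 0, 0.005, 0], [0, 0, 0.006, 0], [0, 0, 0.006, 0]],
])

```text
time_s: 9.1
eef_pos: [0.4689, 0.2842, 0.052]
eef_rot: [0.0, 0.765, 0.644, 0.0]
wrist_force: [-2.0, -0.4, 8.6]
opening: -0.001
grasp_force: 4.4
```

Call:
drive_tool([
  [[0, 0, 0.001, 0], [0, 0, 0.002, 0], [0, 0, 0.003, 0], [0, 0, 0.003, 0]],
])

```text
time_s: 9.43
eef_pos: [0.469, 0.2843, 0.0519]
eef_rot: [0.0, 0.765, 0.644, 0.0]
wrist_force: [-4.8, -2.1, 18.9]
opening: -0.002
grasp_force: 9.4
```

Call:
drive_tool([
  [[0, 0, -0.05, 0], [0, 0, -0.14, 0], [0, 0, -0.24, 0], [-0.03, 0, -0.33, 0], [-0.1, 0, -0.37, 0], [-0.18, -0.005, -0.37, 0], [-0.25, -0.005, -0.37, 0], [-0.29, -0.005, -0.37, 0], [-0.305, -0.005, -0.37, 0], [-0.305, -0.005, -0.37, 0], [-0.305, -0.005, -0.37, 0]],
], jaw=0)

```text
time_s: 10.35
eef_pos: [0.4459, 0.1645, 0.1979]
eef_rot: [-0.0, 0.765, 0.644, 0.0]
wrist_force: [-0.3, -0.2, 0.2]
opening: 0.998
grasp_force: 0.0
```

Run:
```python
from h import *
o=st(); r=cam("wrist"); save("wr5.png",r[0])
P=cloud(*r[1:]); Z=P[...,2]
og=np.array([.4551,.2144]); a=np.radians(-9.6); ex=np.array([np.cos(a),np.sin(a)]); ey=np.array([-ex[1],ex[0]])
D=np.stack([(P[...,:2]-og)@ex,(P[...,:2]-og)@ey],-1)*1000
for zl,zh,n,y0,y1 in((.083,.0945,"cart",-78,-15),(.045,.058,"button",55,85),(.096,.106,"tower",-20,10)):
    mm=((Z>zl)&(Z<zh)&(abs(D[...,0])<30)&(D[...,1]>y0)&(D[...,1]<y1)&(r[1]>0)).astype(np.uint8)
    k,l,s,_=cv2.connectedComponentsWithStats(mm)
    for i in range(1,k):
        if s[i,4]>100:
            q=D[l==i]; print(n,s[i],q.min(0).round(1),q.max(0).round(1),np.median(P[l==i],0).round(4))
tc=(np.array(o["eef_pos"][:2])-og);print("tcp dock",tc@ex*1000,tc@ey*1000)
```

```text
{'time_s': 10.35, 'q': [0.1027, -0.012, 1.885, 0.0005, 1.2687, 0.2742], 'eef_pos': [0.4459, 0.1645, 0.1979], 'eef_rot': [-0.0003, 0.7651, 0.6439, 0.0001], 'wrist_force': [-0.3419, -0.1906, 0.1666], 'opening': 0.9982, 'grasp_force': 0.0}
cart [ 292  198   52   75 3745] [-17.5 -77.4] [ 18.5 -25. ] [0.4471 0.165  0.089 ]
button [ 282   29   79   48 3648] [-23.8  55. ] [30. 85.] [0.4698 0.2831 0.0497]
tower [ 290  147   54   48 2413] [-17.2 -20. ] [16.9  9.9] [0.4543 0.21   0.1006]
tcp dock -0.7489913276315373 -50.705878142992134
```

View pics/wr5.png

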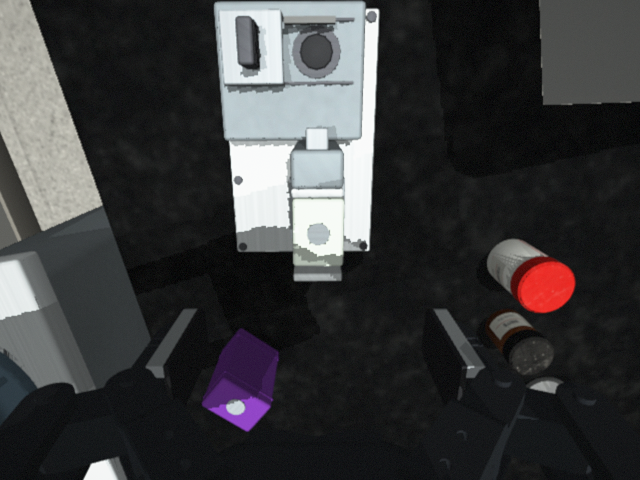

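The cartridge top is at (318,235), the only white block in the dock, and the bolt (316,137) is drawn out behind the tower. The button is down at (315,50) and the catch open. The cartridge centre is within 1 mm of the TCP.

Call:
drive_tool([
  [[0, 0.003, 0.04, 0], [0, 0.003, 0.1, 0], [0, 0.003, 0.17, 0], [0, 0.003, 0.24, 0], [0, 0.003, 0.3, 0], [0, 0.003, 0.345, 0], [0, 0.003, 0.37, 0], [0, 0.003, 0.375, 0], [0, 0.003, 0.375, 0], [0, 0.003, 0.375, 0]],
])

```text
time_s: 11.23
eef_pos: [0.4479, 0.1645, 0.049]
eef_rot: [0.0, 0.765, 0.644, 0.001]
wrist_force: [-0.4, -0.4, 0.0]
opening: 1.0
grasp_force: 0.0
```

Call:
drive_tool([
  [[0, 0, 0, 0], [0, 0, 0, 0], [0, 0, 0, 0], [0, 0, 0, 0], [0, 0, 0, 0], [0, 0, 0, 0], [0, 0, 0, 0]],
], jaw=1)

```text
time_s: 11.82
eef_pos: [0.4476, 0.1641, 0.0488]
eef_rot: [0.0, 0.765, 0.644, 0.0]
wrist_force: [-0.3, 0.5, 6.4]
opening: 0.413
grasp_force: 59.8
```

Call:
drive_tool([
  [[0, 0, -0.01, 0], [0, 0, -0.03, 0], [0, 0, -0.06, 0], [0, 0, -0.07, 0], [0, 0, -0.07, 0]],
])

```text
time_s: 12.23
eef_pos: [0.448, 0.1641, 0.0774]
eef_rot: [0.001, 0.765, 0.644, 0.001]
wrist_force: [0.4, 0.2, -2.4]
opening: 0.42
grasp_force: 60.1
```

Call:
drive_tool([
  [[0, 0, -0.05, 0], [0, 0, -0.13, 0], [0, 0, -0.21, 0], [0, 0, -0.25, 0], [-0.05, 0.02, -0.25, 0], [-0.13, 0.04, -0.25, 0], [-0.21, 0.06, -0.25, 0], [-0.29, 0.085, -0.25, 0], [-0.36, 0.11, -0.25, 0], [-0.41, 0.12, -0.25, 0], [-0.44, 0.13, -0.25, 0], [-0.445, 0.13, -0.25, 0]],
])

```text
time_s: 13.23
eef_pos: [0.468, -0.0224, 0.1757]
eef_rot: [0.0, 0.766, 0.643, -0.0]
wrist_force: [0.3, -0.2, -1.5]
opening: 0.414
grasp_force: 60.6
```

Call:
drive_tool([
  [[0, 0, 0.03, 0], [0, 0, 0.09, 0], [0, 0, 0.16, 0], [0, 0, 0.23, 0], [0, 0, 0.28, 0], [0, 0, 0.31, 0], [0, 0, 0.325, 0], [0, 0, 0.325, 0], [0, 0, 0.325, 0]],
])

```text
time_s: 13.98
eef_pos: [0.4681, -0.0198, 0.0463]
eef_rot: [-0.0, 0.765, 0.644, 0.0]
wrist_force: [0.5, 0.9, -1.5]
opening: 0.416
grasp_force: 60.5
```

Call:
drive_tool([
  [[0, 0, 0.006, 0], [0, 0, 0.012, 0], [0, 0, 0.016, 0], [0, 0, 0.019, 0], [0, 0, 0.019, 0]],
])

```text
time_s: 14.4
eef_pos: [0.4683, -0.0203, 0.0389]
eef_rot: [0.0, 0.765, 0.644, 0.0]
wrist_force: [0.0, -0.1, -0.5]
opening: 0.414
grasp_force: 60.6
```

Contact is light (the weight is being taken). Down about 0.5 mm more, then open.

Call:
drive_tool([
  [[0, 0, 0.001, 0], [0, 0, 0.001, 0], [0, 0, 0.001, 0]],
])

```text
time_s: 14.65
eef_pos: [0.4684, -0.0203, 0.0388]
eef_rot: [0.0, 0.765, 0.644, 0.0]
wrist_force: [-1.4, 0.3, 4.6]
opening: 0.412
grasp_force: 61.4
```

Call:
drive_tool([
  [[0, 0, 0, 0], [0, 0, 0, 0], [0, 0, 0, 0], [0, 0, 0, 0], [0, 0, 0, 0], [0, 0, 0, 0], [0, 0, 0, 0]],
], jaw=0)

```text
time_s: 15.23
eef_pos: [0.468, -0.0202, 0.0381]
eef_rot: [-0.0, 0.765, 0.644, -0.0]
wrist_force: [-1.1, -0.5, -0.2]
opening: 1.003
grasp_force: 0.0
```

Call:
drive_tool([
  [[0, 0, -0.04, 0], [0, 0, -0.12, 0], [0, 0, -0.2, 0], [0, 0, -0.28, -0.03], [0, 0, -0.34, -0.07], [0, 0, -0.36, -0.11], [0, 0, -0.36, -0.15], [0, 0, -0.36, -0.19], [0, 0, -0.36, -0.23], [0, 0, -0.36, -0.27], [0, 0, -0.36, -0.31], [0, 0, -0.36, -0.35]],
])

```text
time_s: 16.23
eef_pos: [0.4679, -0.0202, 0.182]
eef_rot: [-0.0, 0.315, 0.949, 0.0]
wrist_force: [-0.3, -0.4, 0.5]
opening: 0.999
grasp_force: 0.0
```

Call:
drive_tool([
  [[0, 0, 0, -0.04], [0, 0, 0, -0.08], [0, 0, 0, -0.12], [0, 0, 0, -0.15], [0, 0, 0, -0.15]],
])

```text
time_s: 16.65
eef_pos: [0.4679, -0.0202, 0.182]
eef_rot: [-0.0, 0.086, 0.996, 0.0]
wrist_force: [-0.3, -0.1, -0.6]
opening: 0.999
grasp_force: 0.0
```

Run:
```python
from h import *
o=st(); R=Rq(o["eef_rot"]); print("tool y ang",np.degrees(np.arctan2(R[1,1],R[0,1])))
r=cam("wrist"); save("wr6.png",r[0])
P=cloud(*r[1:]); Z=P[...,2]
mm=((Z>.07)&(Z<.085)&(abs(P[...,0]-.468)<.05)&(abs(P[...,1]+.02)<.05)&(r[1]>0)).astype(np.uint8)
k,l,s,_=cv2.connectedComponentsWithStats(mm)
for i in range(1,k):
    if s[i,4]>200:
        q=P[(l==i)]; c,sz,a=cv2.minAreaRect(q[:,:2].astype(np.float32)*1000); print(s[i],np.round(c,1),np.round(sz,1),round(a,2),np.median(q[:,2]).round(4))
```

```text
{'time_s': 16.65, 'q': [-0.2974, -0.0092, 1.9167, -0.0, 1.2343, -1.6954], 'eef_pos': [0.4679, -0.0202, 0.182], 'eef_rot': [-0.0001, 0.0863, 0.9963, 0.0], 'wrist_force': [-0.3352, -0.126, -0.6425], 'opening': 0.9992, 'grasp_force': 0.0}
tool y ang 80.09975941715791
[ 279  209   74   53 3754] [467.7 -19.5] [50.1 36. ] 80.16 0.079
```

View pics/wr6.png

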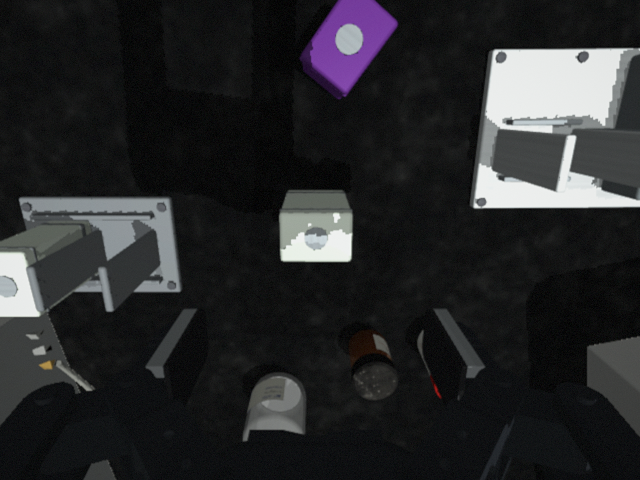

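The cartridge stands upright at (316,225), world (467.7, -19.5), yaw 80.2°; the tool y axis is at 80.1°. I regrip it by the end faces.

Call:
drive_tool([
  [[0, 0, 0.04, 0], [0, 0, 0.1, 0], [0, 0, 0.17, 0], [0, 0, 0.24, 0], [0, 0, 0.3, 0], [0, 0, 0.335, 0], [0, 0, 0.352, 0], [0, 0, 0.352, 0], [0, 0, 0.352, 0]],
])

```text
time_s: 17.45
eef_pos: [0.4683, -0.0203, 0.0417]
eef_rot: [0.0, 0.089, 0.996, -0.0]
wrist_force: [0.4, 0.1, 0.4]
opening: 0.998
grasp_force: 0.0
```

Call:
drive_tool([
  [[0, 0, 0, 0], [0, 0, 0, 0], [0, 0, 0, 0], [0, 0, 0, 0], [0, 0, 0, 0], [0, 0, 0, 0], [0, 0, 0, 0]],
], jaw=1)

```text
time_s: 18.03
eef_pos: [0.469, -0.0205, 0.0425]
eef_rot: [0.001, 0.088, 0.996, -0.0]
wrist_force: [-0.6, 0.4, 5.2]
opening: 0.575
grasp_force: 61.7
```

Call:
drive_tool([
  [[0, 0, -0.03, 0], [0, 0, -0.09, 0], [0, 0, -0.17, 0], [0, 0, -0.25, 0], [0, 0, -0.31, 0], [0, 0, -0.35, 0.03], [0, 0, -0.35, 0.065], [0, 0, -0.35, 0.1], [0, 0, -0.35, 0.135], [0, 0, -0.35, 0.17], [0, 0, -0.35, 0.2], [0, 0, -0.35, 0.2]],
])

```text
time_s: 19.03
eef_pos: [0.4677, -0.0201, 0.1813]
eef_rot: [-0.0, 0.393, 0.92, -0.0]
wrist_force: [-0.4, -0.5, -2.2]
opening: 0.577
grasp_force: 62.9
```

Call:
drive_tool([
  [[0, 0, 0, 0.03], [0, 0, 0, 0.065], [0, 0, 0, 0.1], [0, 0, 0, 0.135], [0, 0, 0, 0.17], [0, 0, 0, 0.205], [0, 0, 0, 0.24], [0, 0, 0, 0.27], [0, 0, 0, 0.29], [0, 0, 0, 0.3], [0, 0, 0, 0.3]],
])

```text
time_s: 19.95
eef_pos: [0.4678, -0.0201, 0.1813]
eef_rot: [-0.0, 0.766, 0.643, -0.0]
wrist_force: [-0.3, 0.2, -2.3]
opening: 0.58
grasp_force: 62.9
```

Run:
```python
from h import *
o=st(); R=Rq(o["eef_rot"]); print("tool y ang",np.degrees(np.arctan2(R[1,1],R[0,1])))
print("to bay, scaled",(R.T@(np.array([.4715,-.1889,o["eef_pos"][2]])-o["eef_pos"])/.4).round(4))
```

```text
{'time_s': 19.95, 'q': [-0.2973, -0.0085, 1.9176, 0.0, 1.2326, -0.1229], 'eef_pos': [0.4678, -0.0201, 0.1813], 'eef_rot': [-0.0001, 0.766, 0.6428, -0.0], 'wrist_force': [-0.2622, 0.2206, -2.343], 'opening': 0.5796, 'grasp_force': 62.9037}
tool y ang -9.993192411580496
to bay, scaled [-0.4139  0.0823 -0.    ]
```

Call:
drive_tool([
  [[-0.03, 0.006, 0, 0], [-0.09, 0.018, 0, 0], [-0.17, 0.034, 0, 0], [-0.25, 0.05, 0, 0], [-0.32, 0.064, 0, 0], [-0.37, 0.074, 0, 0], [-0.4, 0.08, 0, 0], [-0.414, 0.082, 0, 0], [-0.414, 0.082, 0.02, 0], [-0.414, 0.082, 0.04, 0], [-0.414, 0.082, 0.05, 0], [-0.414, 0.082, 0.05, 0]],
])

```text
time_s: 20.95
eef_pos: [0.4703, -0.1871, 0.1594]
eef_rot: [-0.002, 0.766, 0.643, -0.0]
wrist_force: [0.2, -0.1, -2.8]
opening: 0.574
grasp_force: 62.9
```

Run:
```python
from h import *
o=st(); r=cam("wrist"); save("wr7.png",r[0])
P=cloud(*r[1:]); R=Rq(o["eef_rot"]); T=(P-o["eef_pos"])@R*1000   # tool frame mm
np.savez("t7.npz",T=T,im=r[0],Z=P[...,2])
Z=P[...,2]; ok=r[1]>0; B=(P[...,:2]-[.4673,-.2125])@np.array([[.985,.1736],[-.1736,.985]]).T*0+0
for zl,zh,n in((.0055,.0105,"plate"),(.089,.0965,"walls"),(.19,.21,"cart190"),(.18,.215,"carttop")):
    mm=((Z>zl)&(Z<zh)&ok&(abs(T[...,0])<130)&(abs(T[...,1])<60)).astype(np.uint8)
    k,l,s,_=cv2.connectedComponentsWithStats(mm)
    for i in range(1,k):
        if s[i,4]>120:
            q=T[l==i]; c,sz,a=cv2.minAreaRect(q[:,:2].astype(np.float32)); print(n,s[i],np.round(c,1),np.round(sz,1),round(a,2),np.median(q[:,2]).round(1),q.min(0).round(1),q.max(0).round(1))
```

```text
{'time_s': 20.95, 'q': [-0.6137, 0.1088, 1.8432, 0.0002, 1.1933, -0.4393], 'eef_pos': [0.4703, -0.1871, 0.1594], 'eef_rot': [-0.0018, 0.766, 0.6428, -0.0004], 'wrist_force': [0.1768, -0.0514, -2.8098], 'opening': 0.5745, 'grasp_force': 62.8951}
plate [ 262  170  114   95 5433] [-0.7  2.1] [78.7 89.8] 0.11 152.3 [-40.1 -42.9 148.8] [ 38.6  46.9 154. ]
walls [290 215  59  11 610] [22.   1.8] [33.7  5.8] 89.44 66.8 [ 19.1 -15.1  64.4] [25.  18.7 70.3]
cart190 [  159   310   313    99 18332] [ 0.8 -0.7] [94.5 37.3] 89.01 -36.6 [-17.9 -48.1 -50.7] [ 19.6  46.4 -30.6]
cart190 [121 358  37   9 138] [ 12.1 -51.3] [ 2.1 10.1] 2.1 -48.8 [ 11.  -56.3 -50.4] [ 13.2 -46.3 -46.1]
cart190 [472 358  38  10 156] [12.2 50. ] [10.9  2.4] 87.08 -48.9 [ 10.9  44.5 -50.8] [ 13.5  55.4 -46.8]
carttop [  109   296   415   137 25296] [ 0.8 -0.4] [115.1  37.4] 89.56 -36.7 [-17.9 -58.  -55.8] [ 19.6  57.1 -20.5]
```

View pics/wr7.png

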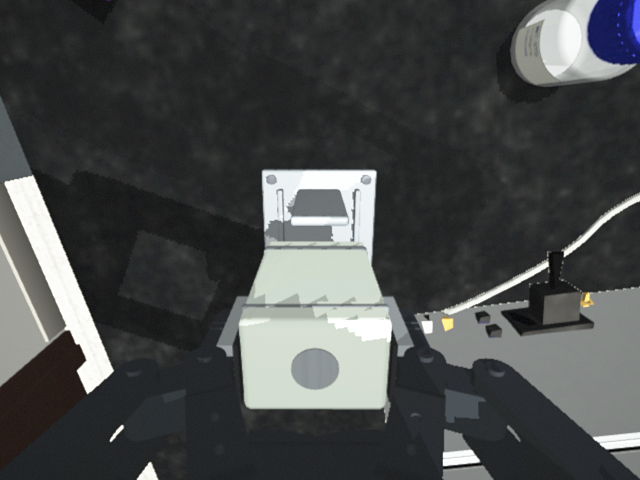

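The bay (320,230) is in front of the held cartridge (315,360). In the tool frame, after settling, the cartridge needs about -1 mm in x and +0.5 mm in y. I lower it in stages.

Call:
drive_tool([
  [[-0.0025, 0.001, 0, 0], [-0.0025, 0.001, 0.02, 0], [-0.0025, 0.001, 0.05, 0], [-0.0025, 0.001, 0.08, 0], [-0.0025, 0.001, 0.11, 0], [-0.0025, 0.001, 0.13, 0], [-0.0025, 0.001, 0.13, 0], [-0.0025, 0.001, 0.13, 0]],
])

```text
time_s: 21.67
eef_pos: [0.4713, -0.1899, 0.109]
eef_rot: [-0.0, 0.767, 0.642, -0.0]
wrist_force: [1.0, 0.8, -1.9]
opening: 0.58
grasp_force: 62.9
```

Call:
drive_tool([
  [[0, 0, 0.015, 0], [0, 0, 0.04, 0], [0, 0, 0.07, 0], [0, 0, 0.1, 0], [0, 0, 0.12, 0], [0, 0, 0.13, 0], [0, 0, 0.13, 0], [0, 0, 0.13, 0]],
])

```text
time_s: 22.33
eef_pos: [0.4716, -0.1901, 0.0573]
eef_rot: [0.0, 0.767, 0.642, 0.0]
wrist_force: [1.0, 0.1, -2.0]
opening: 0.576
grasp_force: 62.9
```

Call:
drive_tool([
  [[0, 0, 0.005, 0], [0, 0, 0.01, 0], [0, 0, 0.014, 0], [0, 0, 0.017, 0], [0, 0, 0.019, 0], [0, 0, 0.019, 0]],
])

```text
time_s: 22.83
eef_pos: [0.4717, -0.1902, 0.0505]
eef_rot: [0.0, 0.767, 0.642, -0.0]
wrist_force: [-2.4, 1.3, 6.0]
opening: 0.581
grasp_force: 63.6
```

Contact at the expected floor height (6 N). I release and retreat.

Call:
drive_tool([
  [[0, 0, 0, 0], [0, 0, 0, 0], [0, 0, 0, 0], [0, 0, 0, 0], [0, 0, 0, 0], [0, 0, 0, 0], [0, 0, 0, 0]],
], jaw=0)

```text
time_s: 23.42
eef_pos: [0.4715, -0.19, 0.0496]
eef_rot: [-0.0, 0.767, 0.642, -0.0]
wrist_force: [0.4, 0.2, -0.5]
opening: 1.0
grasp_force: 0.0
```

Call:
drive_tool([
  [[0, 0, -0.03, 0], [0, 0, -0.09, 0], [0, 0, -0.17, 0], [0, 0, -0.25, 0], [0, 0, -0.33, 0], [0.05, 0, -0.4, 0], [0.1, 0, -0.43, 0], [0.13, 0, -0.43, 0], [0.13, 0, -0.43, 0], [0.13, 0, -0.43, 0]],
])

```text
time_s: 24.25
eef_pos: [0.4799, -0.1382, 0.2202]
eef_rot: [-0.001, 0.766, 0.643, -0.001]
wrist_force: [0.5, -0.1, -0.4]
opening: 0.996
grasp_force: 0.0
```

Run:
```python
from h import *
o=st(); r=cam("wrist"); save("wr8.png",r[0])
P=cloud(*r[1:]); Z=P[...,2]; ok=r[1]>0
for zl,zh,n in((.0055,.0105,"plate"),(.0905,.097,"walls"),(.083,.0895,"cart")):
    mm=((Z>zl)&(Z<zh)&ok&(abs(P[...,0]-.4673)<.08)&(abs(P[...,1]+.2125)<.1)).astype(np.uint8)
    k,l,s,_=cv2.connectedComponentsWithStats(mm)
    for i in range(1,k):
        if s[i,4]>120:
            q=P[l==i]; c,sz,a=cv2.minAreaRect(q[:,:2].astype(np.float32)*1000); print(n,s[i],np.round(c,1),np.round(sz,1),round(a,2),np.median(q[:,2]).round(4),np.std(q[:,2]).round(4))
```

```text
{'time_s': 24.25, 'q': [-0.5183, 0.022, 1.8034, -0.0005, 1.3181, -0.3437], 'eef_pos': [0.4799, -0.1382, 0.2202], 'eef_rot': [-0.0009, 0.766, 0.6428, -0.0006], 'wrist_force': [0.4728, -0.0593, -0.4398], 'opening': 0.9957, 'grasp_force': 0.0}
plate [ 271  212   92  117 3843] [ 467.3 -212.9] [129.8  89.7] 79.94 0.007 0.0009
walls [295 257  44   8 313] [ 475.6 -165.5] [ 5.6 33.3] 80.32 0.0926 0.0008
walls [296 312  42   8 293] [ 467.3 -212.8] [ 6.8 33.4] 78.98 0.0925 0.0008
walls [297 362  40   7 243] [ 459.2 -259.5] [ 5.9 33.3] 81.32 0.0926 0.0009
walls [375 377  50  15 263] [ 525.4 -287.3] [43.1  9.7] 10.07 0.0937 0.0018
cart [ 286  265   62   41 2507] [ 471.5 -189.2] [35.7 50. ] 79.8 0.087 0.0009
cart [296 307  42   7 156] [ 467.7 -210.8] [ 2.5 33.8] 79.46 0.0863 0.0019
cart [ 287  317   60   39 2132] [ 463.2 -236.5] [35.9 50. ] 80.14 0.087 0.0008
cart [297 357  40   7 187] [ 459.3 -258.2] [ 3.  33.8] 79.57 0.0863 0.0019
cart [374 371  48  18 252] [ 524.6 -287.7] [43.9 12.1] 14.09 0.0863 0.0019
```

View pics/wr8.png

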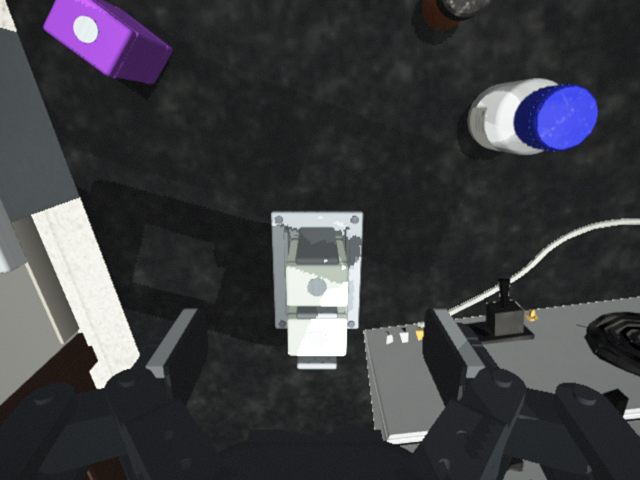

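The cartridge (317,285) is in the bay at (471.5, -189.2), against a bay centre of (471.5, -189). Its top is level with the spare's, at the same yaw, and the gripper is clear.

```bash
python3 -c "
from bench import ctrl; print(ctrl.hand_in())"
```

```text
the job is handed in; nothing more can be done
None
```

I handed the job in at about 24 s: the cartridge stands upright and released in the empty bay, within about 1 mm of its centre. The catch and button were last seen open and down, and the arm stayed clear of the jars and bottle; the judge's verdict was not shown.

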